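# Back the vial carousel up one notch

## Task

The vial carousel has been clicked one place too far. Flip its red-handled ratchet pawl up and over with a fingertip so that it stays back, push the wheel backward (clockwise seen from above) by exactly one notch with a fingertip against one of its white pegs, so that the orange-capped vial stands at the reader's red pointer, then tip the pawl back over so that its nose is fully down in the notch. Only push, gently: grip or lift nothing, leave the other things on the bench where they stand, and finish clear of everything.

Things in the scene. Friction and masses are not known exactly. Their poses are not given: they have to be found in the camera images.
- indexer: Fixed black base of the carousel, 224 mm across, yawed up to 0.5 rad either way. Origin: on the wheel's vertical axis at bench height; z up. The pawl's bracket stands on its -y side: two aluminium cheeks, 15 mm either side of the base's yz plane, 154 to 184 mm out, 80 mm high. On its +y side stands the white reader box, 140 to 186 mm out, 64 mm high, with a red pointer on top.
- wheel_top (a point): Centre of the dark grey wheel's deck, on its axis, 50 mm above the bench; turns with the wheel. The wheel is 260 mm across. 12 aluminium ratchet teeth stand round its rim, 114 to 130 mm from the axis, tops 62 mm above the bench. 12 vials, part of the wheel, stand 64 mm from the axis: 18 mm across, tops 85 mm above the bench, one cap orange, the rest blue.
- wheel (a joint): Turn of the wheel, rad; positive is forward, counter-clockwise from above. It starts near 0 in its present notch, with some 0.06 of play either way. A notch is 0.524 rad (30 degrees): one notch back is -0.524, with like play. The pawl, when down, blocks it going backward. Light friction (0.06 N m, under 1 N at a peg); it stays where it is left.
- pawl (a joint): Pawl angle, rad: 0 with the nose fully down between two teeth, growing as it lifts and flips outward from the wheel; stop at 1.25. The nose clears the teeth above 0.4. Moved by its own weight alone: below about 0.7 it falls shut, above about 0.85 it falls back to the stop and stays; under 2 N at the bar tips it. If the wheel is off a notch the nose rests on a tooth, well above 0.
- pawl_bar (a point): Point on the axis of the pawl's red bar, good for a finger. The bar is level, along the base's x, 12 mm thick, from the steel lever (base x = 0) to x = 60 mm; this point is at x = 37 mm, free above and on both sides. Pawl down: 133 mm from the wheel axis along the base's -y, 115 mm above the bench. At the stop: 198 mm out, 114 mm high. Between, it goes over the top at 125 mm.
- pawl_hinge (a point): Middle of the pawl's level hinge pin, which lies along the base's x axis, 165 mm from the wheel axis on the base's -y side and 70 mm above the bench. The red bar swings about it on a 55 mm radius, the steel nose on about 45 mm.
- pointer (a point): Inner end of the reader's red pointer on the base's +y side, 133 mm from the wheel axis, 66 mm above the bench. With the wheel one notch back the orange-capped vial is on the line from the axis to this point.
- peg0 (a point): Middle of one of the wheel's four upright white pegs: 11 mm across, 104 mm from the wheel axis, from 50 to 100 mm above the bench; this point is 75 mm above the bench. With the wheel at 0 it stands at -15 degrees from the base's x axis (counter-clockwise positive). The pegs turn with the wheel.
- peg1 (a point): Same as peg0, for the peg at 75 degrees.
- peg2 (a point): Same as peg0, for the peg at 165 degrees.
- peg3 (a point): Same as peg0, for the peg at 255 degrees.
- reagent: Bystander: loose clear reagent bottle, 88 mm across, 143 mm tall with its red stopper. Origin under its centre. Leave it alone.
- strips: Bystander: loose white and blue test strip canister, 50 mm across, 110 mm tall. Origin under its centre. Leave it alone.
- ph_roll: Bystander: loose round colour-chart dispenser, 66 mm across, 22 mm tall. Origin under its centre. Leave it alone.
- tube_rack: Bystander: loose white rack, 60 x 200 mm (its x and y), with blue-capped tubes, 128 mm tall. Origin under its centre. Leave it alone.

How it is judged:
By the outcome, as a careful person would: the job done as asked, in the order asked, and still so for the second after the job is handed in, with the robot touching nothing.
It also fails if it takes over 67 s, if anything falls off the work surface, if the arm or the gripper's body presses on something with over 40 N, if the wrist force passes 120 N, or if a joint passes its speed limit or range.

## Robot

A 7-joint arm with a two-finger parallel gripper is mounted at the origin on the work surface. World frame = base frame: x ahead of the robot, y to its left, z up, the work surface at z = 0. Lengths are in m, angles in rad, forces in N, time in s.
With the tool pointing down it reaches from about 0.425 to 0.875 m from the base axis. Payload 4.7 kg.
Tool frame: the origin (TCP) lies midway between the tips of the shut fingers; the grasp point (between the pads) lies ctrl.grasp_offset behind it (ctrl.grasp_offset is the distance from the TCP to the grasp point, in m); z points along the fingers, y is the line along which they close (so a half turn about z gives the same grasp; the last joint's range is limited). The gripper opens to 87 mm and grips with 3 to 60 N. Pads are 19 mm wide; open, the fingers measure 117 mm over their backs; the gripper's body (75 mm by 190 mm) begins 51 mm behind the grasp point.
Start: joints at [1.242, 0.321, -0.07, 1.45, 0.023, 1.371, -0.057], TCP at [0.218, -0.612, 0.223] pointing down, gripper open.
Joint ranges: [-2.86, 2.86], [-0.3, 2.09], [-1.38, 1.24], [0.06, 2.45], [-1.56, 4.7], [0.09, 2.05], [-2.69, 2.69]. Speed limits (rad/s): [2.57, 2.57, 3.14, 3.14, 3.14, 3.14, 3.14].

## Interface

Orientations are given as a rotation vector (axis times angle).
In Python, from bench import ctrl gives the robot as it stands. The module is installed in compiled form; this text tells all that it offers.
- The arm moves only by the tool jog_arm, never from a script. Its argument "moves" is one flat list of numbers, 7 for each row, row after row: the shift along the tool's x, y, z in units of 30 cm (1.0 is 30 cm), then the turn, a rotation vector about the tool's x, y, z in units of 60 degrees (1.0 is 60 degrees), then the gripper's target within -1 to 1 (fully open at 1, half-way at 0, shut at -1). In form: [x, y, z, wx, wy, wz, fingers, x, y, z, wx, wy, wz, fingers, ...]. A call has exactly 8 rows; each row is the pose to reach, as a shift and turn from the pose commanded when the call began, along the tool's axes at that moment; what a row does not reach only later rows make up. A row lasts 1/8 s, in which the tool goes at most 62.5 mm and 10.7 degrees, less where a joint would pass 70% of its speed; a pose out of reach is approached as far as the arm can. A call with a number of a shift or a turn outside -1 to 1 is refused whole. A call with a gripper value outside its range is refused whole. The fingers move at their own pace and stop on an object; "newtons" is the grip in N (left out, the last holds). Time passes only in rows, so rows that repeat a pose let the fingers close, or fill a call up. It gives the time, the measured TCP pose, the force, the opening and the grip force at its end, in the units of the state.
- ctrl.get_state(): the state, without advancing time (a new reading comes with each control period).
- ctrl.get_image(name): name is "scene" or "side" or "wrist"; returns a dict with "pixels" (420x560x3 uint8, red, green, blue), "fx", "fy", "cx", "cy" (pixels), "dist" ([k1, k2, p1, p2, k3] as OpenCV has them; the pictures are not rectified), "xyz" and "rotation" of the camera in the world; the wrist camera has in their place "tool_from_camera" (4x4, takes a point from camera to tool coordinates, whose origin is the TCP and whose axes are the flange's). Camera axes: x right, y up, looking along -z (the intrinsics and any distortion apply to the point x, -y, -z); pixel columns grow to the right and rows downward; lengths in m; the calibration is good to about 2 mm. A picture is of the moment at which its call begins: read the wrist's pose just before it. There is no depth.
- ctrl.close_job(): hands the job in; it is judged then, once.
The state is a dict: "time": time; "joint_positions": joint angles; "qd": joint speeds; "joint_torque": joint torques, N m; "position": TCP position; "tool_rot": TCP orientation; "ft_force": force on the tool from outside, world axes, zero at the start; "torque": the same for the moment, N m; "grip_width": opening from 0.0 (shut) to 1.0 (fully open); "grip_force": force on a finger pad.
Only numpy, scipy, OpenCV 4.12 (cv2) and the standard library are available. Lean on these libraries where they do the work, as an engineer would, in place of code of your own. Each camera call takes 0.05 s, during which the arm holds its last target. There are 200 camera calls.

## Working session

There is one attempt and no reset: what is moved stays moved. The work goes in short steps, Python scripts to look and compute and a tool call to move; the robot and the scene stay as the last step left them, time stands still between calls to the robot, and variables do not carry over. Pictures are saved under pics/ and viewed, at most 10 in all, crops included, and the job is handed in when it is done.

Besides the shell and the picture viewer there is one more tool, called after ">>>" as name(argument=value, ...) on one line, values as JSON. jog_arm: Moves the arm, as the interface text tells. Its arguments: {"type":"object","properties":{"moves":{"type":"array"},"newtons":{"type":"number"}},"required":["moves"]}

```bash
mkdir -p pics; cat > h.py <<'E'
import numpy as np, cv2
from scipy.spatial.transform import Rotation as R
from bench import ctrl
def cam(im,st=None):
    K=np.array([[im['fx'],0,im['cx']],[0,im['fy'],im['cy']],[0,0,1.]])
    if 'xyz' in im: 
        r=np.array(im['rotation']); 
        r=r if r.shape==(3,3) else R.from_rotvec(r).as_matrix() if r.size==3 else R.from_quat(r).as_matrix()
        t=np.array(im['xyz'])
    else:
        T=np.array(im['tool_from_camera']); Rt=R.from_rotvec(st['tool_rot']).as_matrix()
        r=Rt@T[:3,:3]; t=Rt@T[:3,3]+np.array(st['position'])
    return K,np.array(im['dist'],float),r@np.diag([1,-1,-1.]),t
def proj(c,P):
    K,d,r,t=c
    return cv2.projectPoints((np.atleast_2d(P)-t)@r,np.zeros(3),np.zeros(3),K,d)[0][:,0]
def onz(c,uv,z):
    K,d,r,t=c
    p=cv2.undistortPoints(np.array([[uv]],float),K,d)[0,0]
    v=r@np.array([p[0],p[1],1]); return t+v*(z-t[2])/v[2]
def save(n,im,crop=None,s=1):
    p=im['pixels'][:,:,::-1]
    if crop: p=p[crop[1]:crop[3],crop[0]:crop[2]]
    cv2.imwrite(n,cv2.resize(p,None,fx=s,fy=s,interpolation=cv2.INTER_CUBIC))
E
python3 - <<'E'
from h import *
import pickle
st=ctrl.get_state(); print({k:np.round(v,3) for k,v in st.items()},ctrl.grasp_offset)
for n in ['scene','side']:
    im=ctrl.get_image(n); print(n,im['xyz'],np.shape(im['rotation']))
    pickle.dump(im,open(n+'.pkl','wb')); save(f'pics/{n}0.png',im,s=1.4)
E
```

```text
{'time': np.float64(0.0), 'joint_positions': array([ 1.242,  0.322, -0.07 ,  1.452,  0.023,  1.371, -0.057]), 'qd': array([-0.   ,  0.   , -0.001,  0.   ,  0.001, -0.   , -0.001]), 'joint_torque': array([ 0.0000e+00, -4.9128e+01, -4.0300e-01, -3.1252e+01, -6.4000e-02,
        4.4000e-02,  0.0000e+00]), 'position': array([ 0.218, -0.612,  0.221]), 'tool_rot': array([-3.094e+00, -5.360e-01,  1.000e-03]), 'ft_force': array([ 0.181, -0.819,  0.063]), 'torque': array([-0.011, -0.014,  0.071]), 'grip_force': np.float64(0.0), 'grip_width': np.float64(1.004)} 0.0187
scene [ 1.13182524 -0.0092473   1.14068871] (3,)
side [ 0.4722653  -0.76111378  0.85551221] (3,)
```

View pics/scene0.png

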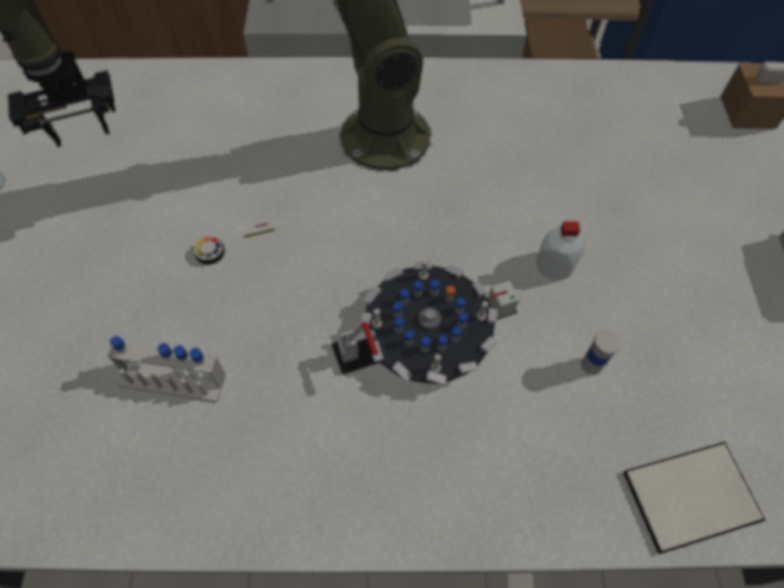

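View pics/side0.png

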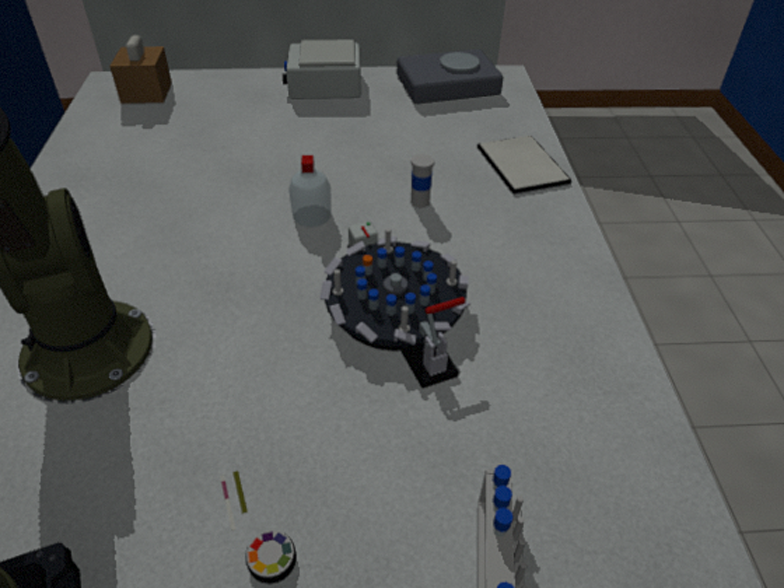

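The scene view shows the carousel with its hub at (430,315), the bar from (366,323) to (376,353) and the orange cap at (451,290). The side view has the hub at (396,280), the bar from (427,310) to (465,299) and the orange cap at (368,259). I'll fit the base pose and the wheel angle to these points.

```bash
cat > fit.py <<'E'
from h import *
import pickle
from scipy.optimize import least_squares
def model(p):
    x,y,a,w=p
    pl=lambda r,t,z:[r*np.cos(t),r*np.sin(t),z]
    d=np.radians
    L=[pl(.104,d(-15+90*k)+w,.1) for k in range(4)]+[pl(.064,d(120)+w,.085),[0,-.133,.115],[.06,-.133,.115]]
    L=np.array(L); c,s=np.cos(a),np.sin(a)
    return L@np.array([[c,s,0],[-s,c,0],[0,0,1]])+[x,y,0]
E
python3 - <<'E'
from fit import *
obs={'scene':[(436,356),(485,303),(424,266),(376,312),(451,290),(366,323),(376,353)],
'side':[(453,264),(388,233),(338,272),(405,309),(368,259),(427,310),(465,299)]}
C={n:cam(pickle.load(open(n+'.pkl','rb'))) for n in obs}
print(onz(C['scene'],(430/1.4,315/1.4),.06),onz(C['side'],(396/1.4,282/1.4),.06))
f=lambda p:np.concatenate([(proj(C[n],model(p))*1.4-np.array(obs[n])).ravel() for n in obs])
r=least_squares(f,[.6,.1,.3,0],loss='soft_l1'); print(r.x,np.round(r.fun.reshape(2,7,2),1).tolist())
for nm,n,z in [((560,250),'scene',.07),((600,348),'scene',.07),((208,248),'scene',.02),((170,370),'scene',.07)]:
    print(onz(C[n],np.array(nm)/1.4,z))
E
```

```text
[0.53932614 0.08546331 0.06      ] [0.54510204 0.08484106 0.06      ]
[ 0.54422666  0.08301356  0.35980444 -0.01840488] [[[1.0, 0.8], [-0.8, 0.4], [0.0, -4.3], [-0.3, -1.0], [-1.1, -0.7], [-1.8, 2.3], [-0.5, -0.1]], [[1.1, -2.4], [0.2, -3.7], [-1.0, -1.2], [0.1, -1.0], [-0.3, -1.3], [3.4, 0.0], [-1.7, 0.8]]]
[0.39107558 0.36119166 0.07      ]
[0.61661638 0.40551046 0.07      ]
[ 0.351793   -0.38591663  0.02      ]
[ 0.66110053 -0.40172998  0.07      ]
```

```bash
cat > g.py <<'E'
from h import *
P=[.5442,.0830,.3598]
def tob(p,P=P):
    c,s=np.cos(P[2]),np.sin(P[2]); d=np.array(p)[:2]-P[:2]
    return np.array([c*d[0]+s*d[1],-s*d[0]+c*d[1],p[2]])
def go(b,P=P):
    st=ctrl.get_state(); c,s=np.cos(P[2]),np.sin(P[2])
    w=np.array([P[0]+c*b[0]-s*b[1],P[1]+s*b[0]+c*b[1],b[2]])
    Rt=R.from_rotvec(st['tool_rot']); 
    Rd=R.from_matrix(np.array([[c,s,0],[s,-c,0],[0,0,-1]]))
    print('t',round(st['time'],2),'base',tob(st['position'],P).round(4),'F',np.round(st['ft_force'],2),'gw',round(float(st['grip_width']),2))
    print('shift units',(Rt.inv().apply(w-st['position'])/.3).round(3),'turn units',((Rt.inv()*Rd).as_rotvec()/np.radians(60)).round(3))
E
python3 -c "
from g import *
go([.037,-.080,.22])"
```

```text
t 0.1 base [-0.5497 -0.5355  0.2216] F [-0.13 -0.23 -0.22] gw 1.0
shift units [ 1.929 -1.551  0.008] turn units [-0.002  0.    -0.016]
```

>>> jog_arm(moves=[0.07, -0.06, 0, 0, 0, -0.016, -1, 0.2, -0.16, 0, 0, 0, -0.016, -1, 0.34, -0.27, 0, 0, 0, -0.016, -1, 0.48, -0.38, 0, 0, 0, -0.016, -1, 0.62, -0.5, 0, 0, 0, -0.016, -1, 0.76, -0.61, 0, 0, 0, -0.016, -1, 0.9, -0.72, 0, 0, 0, -0.016, -1, 1.0, -0.8, 0, 0, 0, -0.016, -1])

```text
time: 1.1
position: [0.4214, -0.2827, 0.2224]
tool_rot: [-3.09, -0.565, 0.0]
ft_force: [0.5, -0.6, 0.8]
grip_width: 0.176
grip_force: 0.0
```

>>> jog_arm(moves=[0.14, -0.11, 0, 0, 0, 0, -1, 0.28, -0.22, 0, 0, 0, 0, -1, 0.42, -0.34, 0, 0, 0, 0, -1, 0.56, -0.45, 0, 0, 0, 0, -1, 0.7, -0.56, 0, 0, 0, 0, -1, 0.83, -0.67, 0, 0, 0, 0, -1, 0.91, -0.73, 0, 0, 0, 0, -1, 0.93, -0.75, 0, 0, 0, 0, -1])

```text
time: 2.1
position: [0.6024, 0.0259, 0.2219]
tool_rot: [-3.089, -0.567, 0.001]
ft_force: [-0.3, -0.1, 0.2]
grip_width: 0.009
grip_force: 0.0
```

```bash
python3 -c "
from g import *
from fit import model
import pickle
go([.037,-.095,.106])
st=ctrl.get_state(); im=ctrl.get_image('wrist'); c=cam(im,st); save('pics/w1.png',im,s=1.4)
print((proj(c,model([.5442,.083,.3598,-.0184]))*1.4).round(0).tolist())
"
```

```text
t 2.1 base [ 0.0343 -0.074   0.2219] F [-0.27 -0.1   0.17] gw 0.01
shift units [0.009 0.071 0.386] turn units [-0.001  0.001  0.003]
[[311.0, 169.0], [106.0, 287.0], [239.0, 468.0], [428.0, 373.0], [198.0, 366.0], [486.0, 340.0], [491.0, 242.0]]
```

View pics/w1.png

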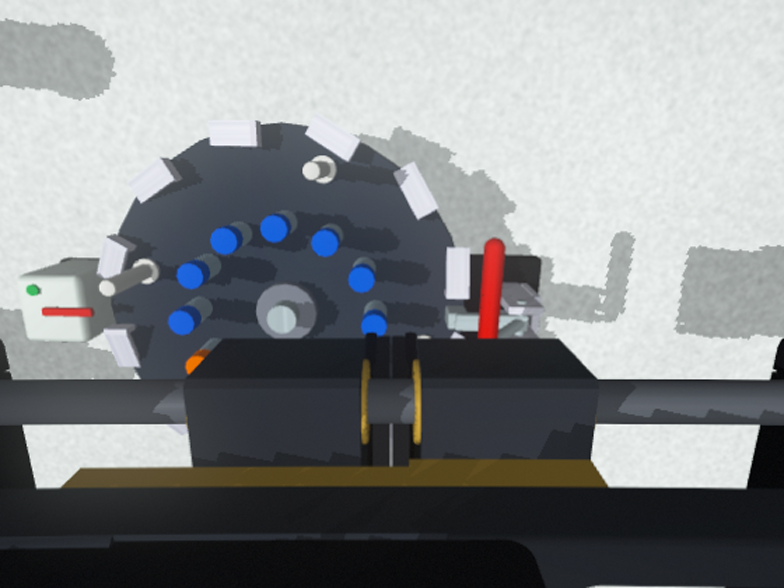

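The wrist view agrees with the fit to about 1–2 mm: peg0 (312,170), peg1 (106,287), orange (196,366), bar end (494,243). I'll go down just inside the bar.

>>> jog_arm(moves=[0.005, 0.02, 0.08, 0, 0, 0, -1, 0.009, 0.03, 0.16, 0, 0, 0, -1, 0.009, 0.04, 0.24, 0, 0, 0, -1, 0.009, 0.05, 0.31, 0, 0, 0, -1, 0.009, 0.055, 0.36, 0, 0, 0, -1, 0.009, 0.06, 0.385, 0, 0, 0, -1, 0.009, 0.06, 0.385, 0, 0, 0, -1, 0.009, 0.06, 0.385, 0, 0, 0, -1])

```text
time: 3.15
position: [0.6118, 0.0078, 0.1079]
tool_rot: [3.091, 0.562, 0.002]
ft_force: [-0.2, -0.2, -0.6]
grip_width: 0.007
grip_force: 0.0
```

```bash
python3 -c "
from g import *
go([.037,-.170,.106])
im=ctrl.get_image('side'); save('pics/s1.png',im,crop=(180,120,400,300),s=3)
"
```

```text
t 3.15 base [ 0.0368 -0.0942  0.1079] F [-0.15 -0.2  -0.63] gw 0.01
shift units [0.001 0.253 0.006] turn units [ 0.    -0.001  0.   ]
```

View pics/s1.png

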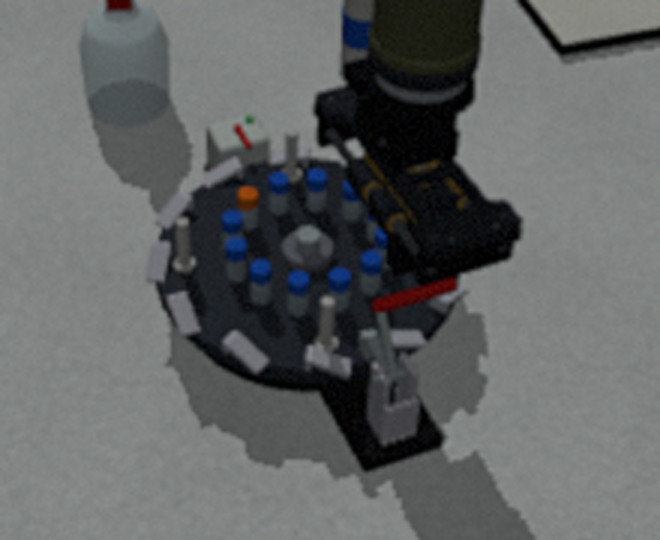

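The finger hangs behind the bar (bar at about (415,293) in the crop), untouched so far. Now I'll push outward slowly.

>>> jog_arm(moves=[0, 0.015, 0.005, 0, 0, 0, -1, 0, 0.03, 0.005, 0, 0, 0, -1, 0, 0.045, 0.005, 0, 0, 0, -1, 0, 0.06, 0.005, 0, 0, 0, -1, 0, 0.075, 0.005, 0, 0, 0, -1, 0, 0.09, 0.005, 0, 0, 0, -1, 0, 0.105, 0.005, 0, 0, 0, -1, 0, 0.12, 0.005, 0, 0, 0, -1])

```text
time: 4.2
position: [0.624, -0.0264, 0.1055]
tool_rot: [3.091, 0.562, -0.0]
ft_force: [-0.4, 0.7, 0.1]
grip_width: 0.008
grip_force: 0.3
```

>>> jog_arm(moves=[0, 0.015, 0, 0, 0, 0, -1, 0, 0.03, 0, 0, 0, 0, -1, 0, 0.045, 0, 0, 0, 0, -1, 0, 0.06, 0, 0, 0, 0, -1, 0, 0.075, 0, 0, 0, 0, -1, 0, 0.09, 0, 0, 0, 0, -1, 0, 0.105, 0, 0, 0, 0, -1, 0, 0.12, 0, 0, 0, 0, -1])

```text
time: 5.2
position: [0.6366, -0.0602, 0.1055]
tool_rot: [3.091, 0.562, -0.0]
ft_force: [-0.4, -0.2, -0.6]
grip_width: 0.006
grip_force: 0.0
```

```bash
python3 -c "
from g import *
go([.037,-.170,.106])
im=ctrl.get_image('side'); save('pics/s2.png',im,crop=(180,120,400,300),s=3)
"
```

```text
t 5.2 base [ 0.0361 -0.1665  0.1055] F [-0.4  -0.21 -0.62] gw 0.01
shift units [ 0.003  0.012 -0.002] turn units [ 0.  0. -0.]
```

View pics/s2.png

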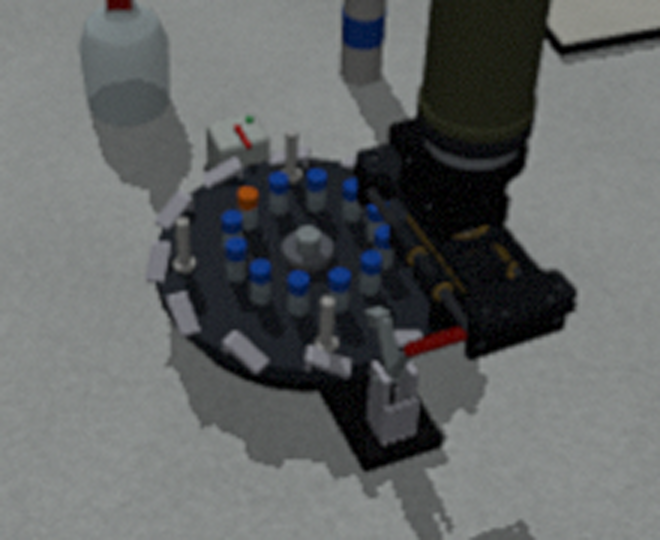

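```bash
python3 -c "
from g import *
import pickle
c=cam(pickle.load(open('side.pkl','rb')))
for a in (0,.4,.8,.9,1.0,1.25):
    t=a-.6182; q=[]
    for x in (0,.06):
        y=-.165-.055*np.sin(t); z=.07+.055*np.cos(t); cc,s=np.cos(P[2]),np.sin(P[2])
        q.append((proj(c,[P[0]+cc*x-s*y,P[1]+s*x+cc*y,z])[0]-[180,120])*3)
    print(a,np.round(q,0).tolist())
go([.1015,.005,.2])
"
```

```text
0 [[382.0, 305.0], [453.0, 283.0]]
0.4 [[395.0, 314.0], [467.0, 292.0]]
0.8 [[409.0, 334.0], [481.0, 311.0]]
0.9 [[412.0, 340.0], [484.0, 317.0]]
1.0 [[415.0, 346.0], [488.0, 323.0]]
1.25 [[422.0, 364.0], [495.0, 340.0]]
t 5.25 base [ 0.0359 -0.1675  0.1055] F [ 0.1  -0.7   0.08] gw 0.0
shift units [ 0.218 -0.575 -0.315] turn units [ 0.001  0.    -0.001]
```

The bar line puts the pawl at about 1.0–1.05 rad, past the tipping point. I'll back off and watch it while moving to peg0.

>>> jog_arm(moves=[0, -0.03, 0, 0, 0, 0, -1, 0, -0.08, -0.02, 0, 0, 0, -1, 0, -0.15, -0.1, 0, 0, 0, -1, 0.05, -0.25, -0.18, 0, 0, 0, -1, 0.1, -0.36, -0.2, 0, 0, 0, -1, 0.16, -0.48, -0.2, 0, 0, 0, -1, 0.218, -0.57, -0.2, 0, 0, 0, -1, 0.218, -0.575, -0.2, 0, 0, 0, -1])

```text
time: 6.25
position: [0.6362, 0.1309, 0.1679]
tool_rot: [-3.087, -0.573, -0.004]
ft_force: [0.1, -0.7, -0.6]
grip_width: 0.005
grip_force: 0.0
```

```bash
python3 -c "
from g import *
go([.1015,.005,.071])
im=ctrl.get_image('side'); save('pics/s3.png',im,crop=(180,120,400,300),s=3)
"
```

```text
t 6.25 base [0.103  0.0125 0.1679] F [ 0.07 -0.73 -0.57] gw 0.0
shift units [-0.006  0.025  0.323] turn units [-0.002 -0.003  0.007]
```

View pics/s3.png

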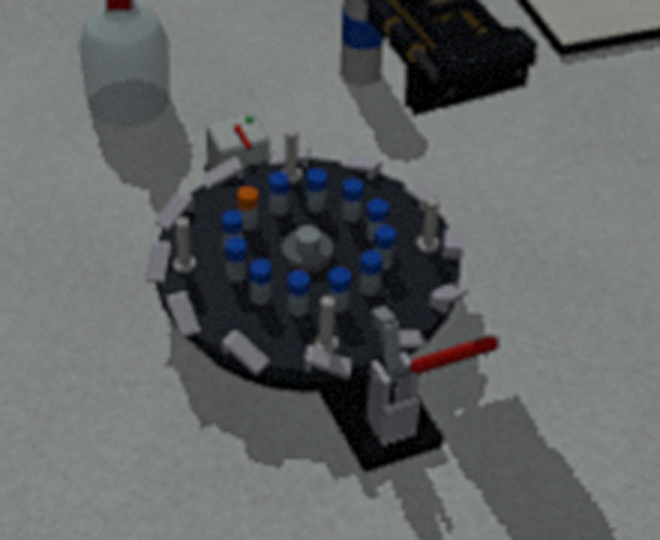

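Pawl at the stop: bar from (415,364) to (495,342), matching 1.25 rad. Peg0's top is at (431,205). I'll lower the finger beside peg0.

>>> jog_arm(moves=[0, 0.01, 0.05, 0, 0, 0.007, -1, -0.006, 0.015, 0.11, 0, 0, 0.007, -1, -0.006, 0.015, 0.17, 0, 0, 0.007, -1, -0.006, 0.015, 0.22, 0, 0, 0.007, -1, -0.006, 0.015, 0.27, 0, 0, 0.007, -1, -0.006, 0.015, 0.3, 0, 0, 0.007, -1, -0.006, 0.015, 0.32, 0, 0, 0.007, -1, -0.006, 0.015, 0.32, 0, 0, 0.007, -1])

```text
time: 7.3
position: [0.6369, 0.1199, 0.0693]
tool_rot: [-3.093, -0.551, 0.0]
ft_force: [-0.2, 0.0, 0.6]
grip_width: 0.004
grip_force: 0.0
```

```bash
python3 -c "
from g import *
go([.086,-.043,.071])
"
```

```text
t 7.3 base [0.0997 0.0019 0.0693] F [-0.21  0.05  0.56] gw 0.0
shift units [-0.045  0.15  -0.006] turn units [-0.     0.    -0.007]
```

>>> jog_arm(moves=[0, 0.01, -0.006, 0, 0, -0.007, -1, 0, 0.02, -0.006, 0, 0, -0.007, -1, 0, 0.03, -0.006, 0, 0, -0.007, -1, -0.004, 0.04, -0.006, 0, 0, -0.007, -1, -0.008, 0.05, -0.006, 0, 0, -0.007, -1, -0.012, 0.06, -0.006, 0, 0, -0.007, -1, -0.015, 0.07, -0.006, 0, 0, -0.007, -1, -0.018, 0.08, -0.006, 0, 0, -0.007, -1])

```text
time: 8.3
position: [0.6401, 0.0953, 0.0713]
tool_rot: [3.091, 0.562, -0.0]
ft_force: [-0.3, 1.2, -0.5]
grip_width: 0.008
grip_force: 0.4
```

>>> jog_arm(moves=[-0.003, 0.009, 0, 0, 0, 0, -1, -0.006, 0.018, 0, 0, 0, 0, -1, -0.01, 0.027, 0, 0, 0, 0, -1, -0.013, 0.036, 0, 0, 0, 0, -1, -0.017, 0.045, 0, 0, 0, 0, -1, -0.021, 0.054, 0, 0, 0, 0, -1, -0.024, 0.062, 0, 0, 0, 0, -1, -0.027, 0.07, 0, 0, 0, 0, -1])

```text
time: 9.3
position: [0.6398, 0.0728, 0.0712]
tool_rot: [-3.091, -0.562, 0.0]
ft_force: [-0.6, 0.8, 0.5]
grip_width: 0.004
grip_force: 0.7
```

```bash
cat > look.py <<'E'
from g import *
from fit import model
import sys,pickle
c=cam(pickle.load(open('side.pkl','rb')))
im=ctrl.get_image('side'); save(sys.argv[1],im,crop=(210,140,370,260),s=5)
for w in (-.36,-.46,-.52,-.58): print(w,((proj(c,model(P+[w]))[:5]-[210,140])*5).round(0).tolist())
E
python3 look.py pics/s4.png; python3 -c "
from g import *
go([.080,-.053,.071])
"
```

```text
-0.36 [[575.0, 282.0], [404.0, 121.0], [160.0, 220.0], [320.0, 397.0], [295.0, 202.0]]
-0.46 [[571.0, 296.0], [423.0, 125.0], [166.0, 206.0], [298.0, 393.0], [306.0, 198.0]]
-0.52 [[567.0, 305.0], [435.0, 127.0], [171.0, 199.0], [286.0, 390.0], [312.0, 196.0]]
-0.58 [[563.0, 313.0], [446.0, 130.0], [177.0, 191.0], [273.0, 386.0], [319.0, 194.0]]
t 9.35 base [ 0.0859 -0.0439  0.0713] F [-1.08 -0.49 -0.26] gw 0.01
shift units [-0.019  0.03   0.001] turn units [ 0.     0.    -0.001]
```

View pics/s4.png

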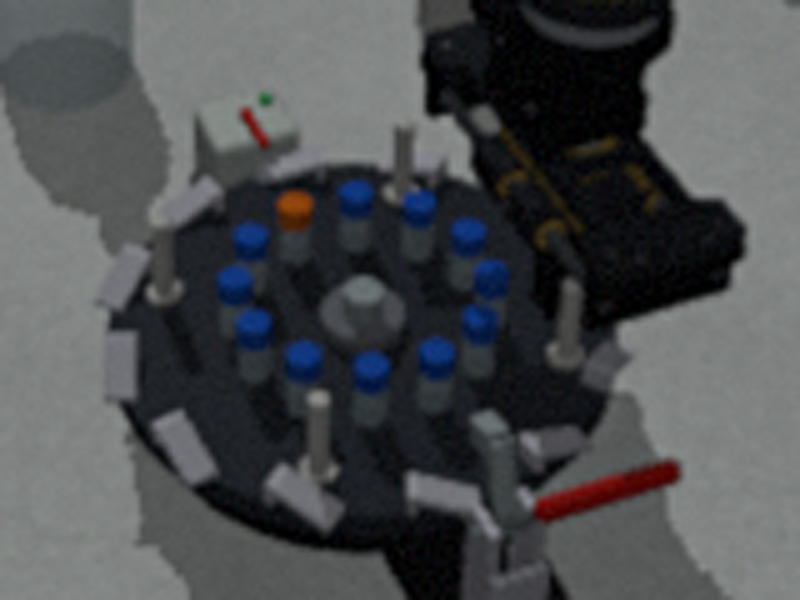

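The pegs are at (571,283), (405,127), (163,216) and (319,396), so the wheel is at about −0.365. About 12.4 mm more is needed.

>>> jog_arm(moves=[-0.003, 0.005, 0, 0, 0, 0, -1, -0.006, 0.011, 0, 0, 0, 0, -1, -0.01, 0.017, 0, 0, 0, 0, -1, -0.014, 0.023, 0, 0, 0, 0, -1, -0.018, 0.029, 0, 0, 0, 0, -1, -0.022, 0.035, 0, 0, 0, 0, -1, -0.026, 0.04, 0, 0, 0, 0, -1, -0.026, 0.041, 0, 0, 0, 0, -1])

```text
time: 10.35
position: [0.6371, 0.0583, 0.0714]
tool_rot: [3.091, 0.561, 0.001]
ft_force: [-2.2, 1.8, 0.0]
grip_width: 0.001
grip_force: 0.9
```

```bash
python3 look.py pics/s5.png; python3 -c "
from g import *
go([.090,-.035,.071])
"
```

```text
-0.36 [[575.0, 282.0], [404.0, 121.0], [160.0, 220.0], [320.0, 397.0], [295.0, 202.0]]
-0.46 [[571.0, 296.0], [423.0, 125.0], [166.0, 206.0], [298.0, 393.0], [306.0, 198.0]]
-0.52 [[567.0, 305.0], [435.0, 127.0], [171.0, 199.0], [286.0, 390.0], [312.0, 196.0]]
-0.58 [[563.0, 313.0], [446.0, 130.0], [177.0, 191.0], [273.0, 386.0], [319.0, 194.0]]
t 10.4 base [ 0.0783 -0.0558  0.0714] F [-1.58  1.84  0.15] gw 0.01
shift units [ 0.039 -0.069  0.001] turn units [ 0. -0. -0.]
```

View pics/s5.png

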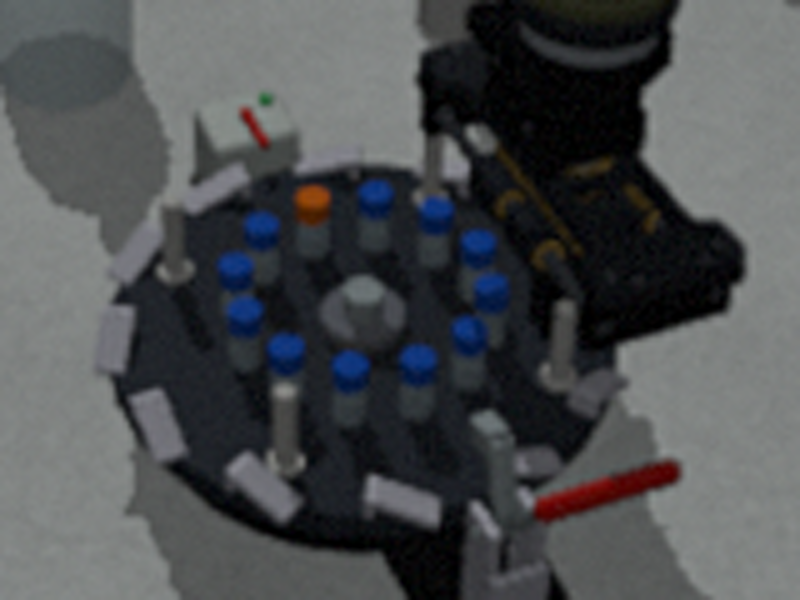

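Peg3 (287,388), peg2 (173,201), peg0 (565,303) and orange (312,193) give the wheel at about −0.52, which is one notch back. I'll back off and go round to the outer side of the bar.

>>> jog_arm(moves=[0.005, -0.02, 0, 0, 0, 0, -1, 0.03, -0.06, 0, 0, 0, 0, -1, 0.04, -0.07, -0.06, 0, 0, 0, -1, 0.04, -0.07, -0.16, 0, 0, 0, -1, 0.04, -0.07, -0.27, 0, 0, 0, -1, 0.04, -0.06, -0.37, 0, 0, 0, -1, 0.03, 0, -0.42, 0, 0, 0, -1, 0, 0.1, -0.42, 0, 0, 0, -1])

```text
time: 11.4
position: [0.6487, 0.0308, 0.1997]
tool_rot: [3.09, 0.565, 0.006]
ft_force: [-0.5, -0.3, -0.4]
grip_width: 0.004
grip_force: 0.0
```

```bash
python3 -c "
from g import *
go([.037,-.236,.190])
"
```

```text
t 11.4 base [ 0.0795 -0.0857  0.1997] F [-0.5  -0.28 -0.43] gw 0.0
shift units [-0.143  0.501  0.032] turn units [ 0.001 -0.003  0.002]
```

>>> jog_arm(moves=[-0.02, 0.08, 0, 0, 0, 0, -1, -0.05, 0.18, 0, 0, 0, 0, -1, -0.08, 0.28, 0, 0, 0, 0, -1, -0.11, 0.38, 0, 0, 0, 0, -1, -0.13, 0.46, 0, 0, 0, 0, -1, -0.143, 0.5, 0, 0, 0, 0, -1, -0.143, 0.5, 0.05, 0, 0, 0, -1, -0.143, 0.5, 0.13, 0, 0, 0, -1])

```text
time: 12.4
position: [0.6606, -0.123, 0.1579]
tool_rot: [-3.09, -0.565, -0.002]
ft_force: [-0.2, -0.7, -0.8]
grip_width: 0.005
grip_force: 0.0
```

```bash
python3 -c "
from g import *
go([.037,-.236,.106])
"
```

```text
t 12.4 base [ 0.0364 -0.2338  0.1579] F [-0.25 -0.68 -0.84] gw 0.0
shift units [0.002 0.007 0.173] turn units [-0.    -0.001  0.002]
```

>>> jog_arm(moves=[0.002, 0.005, 0.05, 0, 0, 0, -1, 0.002, 0.005, 0.1, 0, 0, 0, -1, 0.002, 0.005, 0.14, 0, 0, 0, -1, 0.002, 0.005, 0.165, 0, 0, 0, -1, 0.002, 0.005, 0.17, 0, 0, 0, -1, 0.002, 0, 0.17, 0, 0, 0, -1, 0.002, -0.015, 0.17, 0, 0, 0, -1, 0.002, -0.03, 0.17, 0, 0, 0, -1])

```text
time: 13.4
position: [0.6577, -0.1158, 0.1078]
tool_rot: [3.091, 0.562, 0.001]
ft_force: [0.5, -0.3, -0.3]
grip_width: 0.005
grip_force: 0.0
```

>>> jog_arm(moves=[0, -0.013, 0, 0, 0, 0, -1, 0, -0.027, 0, 0, 0, 0, -1, 0, -0.041, 0, 0, 0, 0, -1, 0, -0.055, 0, 0, 0, 0, -1, 0, -0.069, 0, 0, 0, 0, -1, 0, -0.083, 0, 0, 0, 0, -1, 0, -0.097, 0, 0, 0, 0, -1, 0, -0.11, 0, 0, 0, 0, -1])

```text
time: 14.4
position: [0.6458, -0.085, 0.1073]
tool_rot: [-3.091, -0.562, 0.0]
ft_force: [0.7, 0.2, -0.1]
grip_width: 0.004
grip_force: 0.1
```

```bash
python3 -c "
from g import *
go([.037,-.165,.106])
"
```

```text
t 14.4 base [ 0.0359 -0.193   0.1073] F [ 0.66  0.16 -0.06] gw 0.0
shift units [ 0.004 -0.093  0.004] turn units [-0.  0. -0.]
```

>>> jog_arm(moves=[0, -0.012, 0, 0, 0, 0, -1, 0, -0.024, 0, 0, 0, 0, -1, 0, -0.036, 0, 0, 0, 0, -1, 0, -0.048, 0, 0, 0, 0, -1, 0, -0.06, 0, 0, 0, 0, -1, 0, -0.072, 0, 0, 0, 0, -1, 0, -0.084, 0, 0, 0, 0, -1, 0, -0.093, 0, 0, 0, 0, -1])

```text
time: 15.4
position: [0.636, -0.059, 0.1073]
tool_rot: [3.091, 0.562, -0.0]
ft_force: [0.6, -0.4, -0.2]
grip_width: 0.007
grip_force: 0.0
```

>>> jog_arm(moves=[0, 0.03, 0, 0, 0, 0, -1, 0, 0.08, -0.02, 0, 0, 0, -1, 0, 0.14, -0.08, 0, 0, 0, -1, 0, 0.2, -0.16, 0, 0, 0, -1, 0, 0.26, -0.24, 0, 0, 0, -1, 0, 0.32, -0.32, 0, 0, 0, -1, 0, 0.36, -0.36, 0, 0, 0, -1, 0, 0.36, -0.36, 0, 0, 0, -1])

```text
time: 16.4
position: [0.6746, -0.1625, 0.2159]
tool_rot: [3.091, 0.557, 0.002]
ft_force: [-0.0, -0.2, -0.5]
grip_width: 0.003
grip_force: 0.0
```

```bash
python3 look.py pics/s6.png; python3 -c "
from g import *
go([.037,-.165,.106])
"
```

```text
-0.36 [[575.0, 282.0], [404.0, 121.0], [160.0, 220.0], [320.0, 397.0], [295.0, 202.0]]
-0.46 [[571.0, 296.0], [423.0, 125.0], [166.0, 206.0], [298.0, 393.0], [306.0, 198.0]]
-0.52 [[567.0, 305.0], [435.0, 127.0], [171.0, 199.0], [286.0, 390.0], [312.0, 196.0]]
-0.58 [[563.0, 313.0], [446.0, 130.0], [177.0, 191.0], [273.0, 386.0], [319.0, 194.0]]
t 16.45 base [ 0.0356 -0.2739  0.2148] F [-0.18  0.86 -0.58] gw 0.01
shift units [ 0.004 -0.363  0.363] turn units [-0.001  0.    -0.001]
```

View pics/s6.png

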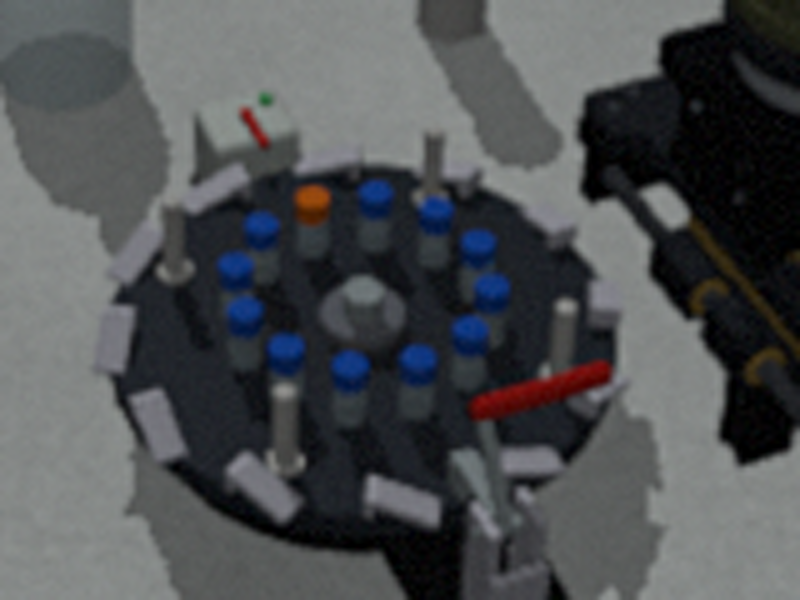

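The bar is at (475,408) to (610,370), matching its original fully-down place, and the orange cap is in line with the pointer. A quick numeric check against the first picture comes next.

```bash
python3 -c "
from h import *
import pickle
for n in ('side','scene'):
  for im in (pickle.load(open(n+'.pkl','rb')),ctrl.get_image(n)):
    p=im['pixels'].astype(int); m=(p[...,0]>90)&(p[...,1]<60)&(p[...,2]<60)
    k,l,s,c=cv2.connectedComponentsWithStats(m.astype('uint8'))
    t=[337,330][0]; ref={'side':(318,218),'scene':(265,241)}[n]
    i=1+np.argmin(np.hypot(*(c[1:]-ref).T)+(s[1:,4]<15)*99); print(n,s[i],c[i].round(2))
"
```

```text
side [305 213  26   9  55] [317.16 216.65]
side [305 212  27  10  77] [317.82 216.71]
scene [259 231  10  22  71] [263.68 240.41]
scene [259 231  10  22  75] [263.68 240.68]
```

```bash
python3 -c "
from bench import ctrl
print(ctrl.close_job())"
```

```text
the job is handed in; nothing more can be done
None
```

The job is handed in after about 16.5 s of robot time: the pawl was flipped back, the wheel pushed back one notch (about −0.52 rad) so the orange vial is at the pointer, the pawl tipped down again to its original position in the images, and the arm finished clear.

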